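# Open the water filter's hatch and hold it

## Task

I need to get at the cartridge in the water-filter unit on the worktop: lift the loose grey metal cover off its two pins by its black ridge and lay it flat on the worktop, gently, beside the unit. Then, before touching the orange catch, tug the blue hatch up by its steel bar to learn whether it is caught; if it is, slide the orange catch away from the hatch to release it, then lift the hatch by the bar to about 45 degrees or more. It falls shut by itself, so finish while still holding it open with the fingers, and leave the cup, the jug and the filter basket where they stand.

Things in the scene. Friction and masses are not known exactly. Their poses are not given: they have to be found in the camera images.
- unit: white water-filter unit fixed on the worktop, 200 (x) x 270 (y) x 60 high; origin at the centre of its underside, x away from the robot, y left. Hatch over a bay on its left; on its right (-y) a deck 60 high with the catch and two pins at x = -65 and +65, y = -68: shoulders 14 across carry the cover's plate 83 above the worktop, tips 8 across reach 13 higher.
- cover: loose grey metal cover, about 0.14 kg: channel plate 160 (x) x 90 (y) x 17 high with two 11 mm holes for the pins; stands flat on its two long edges. Origin at the centre of its underside, z up. At first it sits on the pins over the orange catch, origin 71 above the worktop, left edge just over the hatch; lifts straight up, 15 mm clears the pins.
- cover_grip (a point): point in the black ridge on the cover, 30 above the cover's underside. The ridge is 14 thick (x) and 44 long (y), from 16 to 40 above the underside: pinch it from above across the unit's x direction.
- hatch_grip (a point): middle of the steel bar on the blue hatch: 12 mm round bar along the unit's y, straight for 60 between its posts, centre 27 above the hatch's top face, near the hatch's near edge. Pinch it from above across the unit's x; the bar turns between the fingers as the hatch swings, so the tool may stay pointing down.
- hatch_hinge (a point): point on the hinge axis of the hatch, at the far edge of the unit; the axis runs along the unit's y. The bar's centre is 34 above this point and 150 nearer the robot when shut.
- hatch (a joint): angle of the hatch (172 x 148 x 7, about 0.3 kg), 0 shut, grows as its near edge rises, stop at 1.25 rad. It falls shut from anywhere. Caught by the hook hidden inside, it rises only about 0.045 rad (7 mm at the bar) and stops hard; not caught, it lifts freely with 2 to 3 N at the bar.
- catch_grip (a point): middle of the ridged orange thumb piece of the catch, on the deck under the cover, 11 above the deck. The thumb piece is 16 wide (x), 30 long (y), its top 18 above the deck.
- catch (a joint): travel of the orange catch along the unit's -y (away from the hatch): 0 at the start whether or not the hatch is caught, 0.018 m at its stop. It needs about 2 to 4 N and stays where it is left. From about 0.012 m on the hatch is free, and it stays free.
- green_cup: small green cup with a handle, 65 x 91 x 52, loose; origin at the centre of its underside
- milk_jug: steel milk jug, 82 x 116 x 98, loose; origin at the centre of its underside
- filter_basket: round metal filter basket lying upside down, 70 across, 24 high, loose; origin at the centre of its underside

How it is judged:
On the way, in this order (a step that is already met when the one before it is completed fails the run):
1. the cover lies flat on the worktop, let go, the catch untouched (height (world z) of cover below 0.008 m and angle between cover's own z axis and vertical below 0.12 rad and linear speed of cover below 0.03 m/s and contact force between the fingers and cover below 0.1 N and distance of catch_grip from where it was at the start of the episode below 0.004 m), for 0.2 s.
2. the hatch is tugged up by at least 0.02 rad with the catch not yet moved (less than 4 mm) (value of joint hatch above 0.02 rad and distance of catch_grip from where it was at the start of the episode below 0.004 m and contact force between the fingers and hatch above 0.3 N), for 0.05 s.
3. the hatch is open by at least 0.65 rad (value of joint hatch above 0.65 rad), for 0.2 s.
At the end, for the whole second after the job is handed in: The hatch stands still, open by more than 0.65 rad (37 degrees), with the fingers on it (more than 0.3 N) and not propped by the cover; the cover lies flat on the worktop (underside within 8 mm of it, tilt below 0.12 rad), at rest and let go; cup, jug and basket are within 30 mm of where they stood (value of joint hatch above 0.65 rad and velocity of joint hatch between -0.1 and 0.1 rad/s and height (world z) of cover below 0.008 m and angle between cover's own z axis and vertical below 0.12 rad and linear speed of cover below 0.03 m/s and contact force between the fingers and hatch above 0.3 N and contact force between cover and hatch below 0.1 N and contact force between the fingers and cover below 0.1 N and distance of each of green_cup, milk_jug, filter_basket from where it was at the start of the episode below 0.03 m); the arm keeps its last pose, push and grip.
It fails at once if the cover is dropped (faster than 0.6 m/s with no finger on it) (linear speed of cover above 0.6 m/s and contact force between the fingers and cover below 0.05 N).
It fails at once if a bystander is moved by 30 mm or tipped (distance of any of green_cup, milk_jug, filter_basket from where it was at the start of the episode above 0.03 m or angle between any of green_cup, milk_jug, filter_basket's own z axis and vertical above 0.35 rad).
It also fails if it takes over 61 s, if anything falls off the work surface, if the arm or the gripper's body presses on something with over 40 N, if the wrist force passes 120 N, or if a joint passes its speed limit or range.

## Robot

A 7-joint arm with a two-finger parallel gripper is mounted at the origin on a cart in front of the work surface, level with it; the furniture and walls round the work are solid. World frame = base frame: x ahead of the robot, y to its left, z up, the work surface at z = 0. Lengths are in m, angles in rad, forces in N, time in s.
With the tool pointing down it reaches from about 0.4 to 0.875 m from the base axis. Payload 19.3 kg.
Tool frame: the origin (TCP) lies at the very end of the fingers, on their centre line; the grasp point (between the pads) lies 19 mm behind it (ctrl.pinch_z is the distance from the TCP to the grasp point, in m); z points along the fingers, y is the line along which they close (so a half turn about z gives the same grasp; the last joint's range is limited). The gripper opens to 85 mm and grips with 20 to 120 N. Pads are 22 mm wide; open, the fingers measure 114 mm over their backs; the gripper's body (76 mm by 85 mm) begins 54 mm behind the grasp point. The pads swing forward as they close: fully open they stand 13 mm farther back than shut.
Start: joints at [1.223, 0.521, -0.036, 1.599, 0.021, 1.021, -0.113], TCP at [0.171, -0.601, 0.231] pointing down, gripper open.
Joint ranges: [-2.91, 2.91], [-0.3, 2.13], [-1.5, 1.42], [0.17, 2.43], [-1.26, 4.41], [0.16, 1.93], [-2.52, 2.52]. Speed limits (rad/s): [1.89, 1.89, 2.39, 2.39, 3.01, 3.01, 3.01].

## Interface

Orientations are given as a 3x3 rotation matrix whose columns are the frame's x, y, z axes.
In Python, from plant import ctrl gives the robot as it stands.
- The arm moves only by the tool apply_moves, never from a script. Its argument "series" is a list of rows, each a list of 7 numbers: the shift along the tool's x, y, z as a fraction of full scale, then the turn, a rotation vector about the tool's x, y, z as a fraction of full scale, then the finger opening in mm, from 0 to 85.4. In form: [[x, y, z, wx, wy, wz, gripper], ...]. A call has 1 to 12 rows; each row is the pose to reach, as a shift and turn from the pose commanded when the call began, along the tool's axes at that moment, turning the shorter way round; what a row does not reach only later rows make up. Full scale, the value 1, is 0.25 m for a shift and pi rad for a turn. A row lasts 1/12 s, in which the tool goes at most 41.7 mm and 7.16 degrees, less where a joint would pass 70% of its speed; a pose out of reach is approached as far as the arm can. A call with a number of a shift or a turn outside -1 to 1 is refused whole. A call with a gripper value outside its range is refused whole. The fingers move at their own pace and stop on an object; the grip force is fixed at half the most. Time passes only in rows, so rows that repeat a pose let the fingers close. It gives the time, the measured TCP pose, the force, the opening and the grip force at its end, in the units of the state.
- ctrl.sense(): the state, without advancing time (a new reading comes with each control period).
- ctrl.grab_frame(name): name is "side" or "top"; returns a dict with "img" (480x640x3 uint8, red, green, blue), "K" (3x3 intrinsics, pixels), "k1" (the pictures are not rectified: a ray, as slopes to the right and down, at radius r is drawn at 1 + k1 r^2 times it, then the intrinsics apply), "R" (3x3) and "t" (3): a world point X has camera coordinates R X + t. Camera axes: x right, y down, z forward; pixel columns grow to the right and rows downward; lengths in m; the calibration is good to about 2 mm. A picture is of the moment at which its call begins. There is no depth.
- ctrl.finish_job(): hands the job in; it is judged then, once.
The state is a dict: "time_s": time; "joint_pos": joint angles; "qvel": joint speeds; "joint_efforts": joint torques, N m; "ee_pos": TCP position; "orientation": TCP orientation; "contact_force": force on the tool from outside, world axes, zero at the start; "torque": the same for the moment, N m; "gripper_width": finger opening in m; "finger_force": force on a finger pad.
Only numpy, scipy, OpenCV 4.12 (cv2) and the standard library are available. Lean on these libraries where they do the work, as an engineer would, in place of code of your own. Each camera call takes 0.05 s, during which the arm holds its last target. There are 200 camera calls.

## Working session

There is one attempt and no reset: what is moved stays moved. The work goes in short steps, Python scripts to look and compute and a tool call to move; the robot and the scene stay as the last step left them, time stands still between calls to the robot, and variables do not carry over. Pictures are saved under pics/ and viewed, at most 11 in all, crops included, and the job is handed in when it is done.

Besides the shell and the picture viewer there is one more tool, called as name([rows], argument=value, ...), one row to a line, values as JSON. apply_moves: Moves the arm, as the interface text tells. Its arguments: {"type":"object","properties":{"series":{"type":"array"}},"required":["series"]}

```bash
ls; mkdir -p pics; python3 - <<'E'
from plant import ctrl
import cv2,pprint
for n in("side","top"):
    f=ctrl.grab_frame(n); cv2.imwrite(f"pics/{n}0.png",f["img"][:,:,::-1]); print(n,f["K"].tolist(),f["k1"],f["R"].round(4).tolist(),f["t"])
pprint.pprint(ctrl.sense()); print(ctrl.pinch_z)
E
```

```text
pics
side [[447.9397161009112, 0.0, 322.68531783972], [0.0, 447.9397161009112, 239.97469213552523], [0.0, 0.0, 1.0]] -0.11237440082715364 [[-0.8997, -0.4365, 0.0031], [-0.2552, 0.5203, -0.815], [0.3541, -0.734, -0.5795]] [0.47025245 0.23249059 1.17926198]
top [[475.54548248134455, 0.0, 320.5085316409552], [0.0, 475.54548248134455, 238.22473840410666], [0.0, 0.0, 1.0]] 0.029365972856763192 [[-0.0211, -0.9996, -0.0178], [-0.986, 0.0237, -0.165], [0.1654, 0.0141, -0.9861]] [0.01071933 0.57116645 1.24931682]
{'contact_force': array([-0.12474992, -0.34133681,  0.37813033]),
 'ee_pos': array([ 0.17129768, -0.60077093,  0.23079997]),
 'finger_force': 0.0,
 'gripper_width': 0.08536799721867902,
 'joint_efforts': array([ 3.22510161e-03, -9.28495789e+01,  1.98367506e+00, -3.70534122e+01,
        1.81309681e-02,  5.30697449e-03,  9.89782677e-06]),
 'joint_pos': array([ 1.22281315,  0.52195355, -0.03636197,  1.59990483,  0.02120956,
        1.02111741, -0.11280892]),
 'orientation': array([[ 9.61661799e-01,  2.74237991e-01, -3.31018559e-04],
       [ 2.74238184e-01, -9.61661340e-01,  9.41395234e-04],
       [-6.01614134e-05, -9.96081762e-04, -9.99999502e-01]]),
 'qvel': array([ 1.41113565e-03, -1.16493540e-03, -6.34039236e-04,  6.51534987e-04,
        1.15007345e-03,  5.29053857e-05,  7.47301146e-04]),
 'time_s': 0.1,
 'torque': array([ 0.00329092, -0.00221857, -0.01542294])}
0.0187
```

View pics/side0.png

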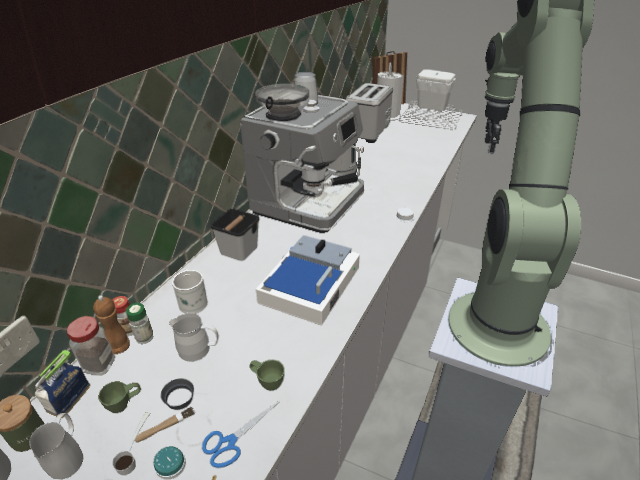

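View pics/top0.png

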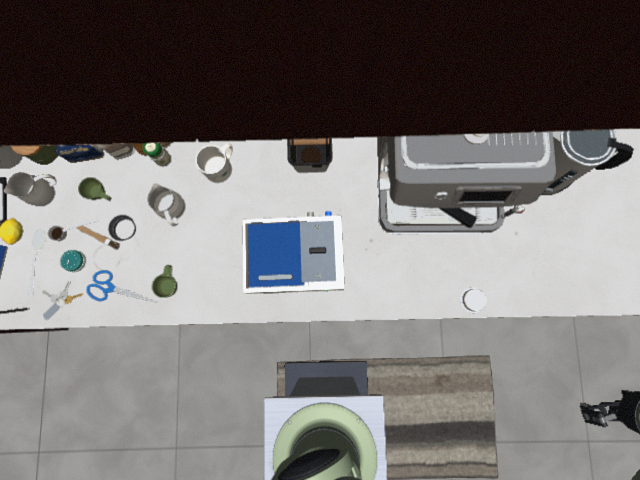

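Side view: the unit is at about (308,280), ridge (320,246), bar (324,280). Top view: unit spans (243–344, 215–292), ridge (318,250), bar (275,277), green cup (165,283), and a white disc (basket?) at (475,300). There is free worktop to the right of the unit, nearer the robot.

```bash
cat > h.py <<'E'
from plant import ctrl
import cv2, numpy as np
def grab(n): return ctrl.grab_frame(n)
def ray(f,p):
    K=f["K"]; d=np.array([(p[0]-K[0,2])/K[0,0],(p[1]-K[1,2])/K[1,1]]); s=d.copy()
    for _ in range(20): s=d/(1+f["k1"]*(s@s))
    R=np.array(f["R"]); return -R.T@np.array(f["t"]), R.T@np.r_[s,1]
def plane(f,p,z):
    c,d=ray(f,p); return c+d*(z-c[2])/d[2]
def tri(f,p,g,q):
    c,d=ray(f,p);e,h=ray(g,q); s=np.linalg.lstsq(np.c_[d,-h],e-c,rcond=None)[0]
    a,b=c+d*s[0],e+h*s[1]; return (a+b)/2,np.linalg.norm(a-b)
def proj(f,X):
    x=np.array(f["R"])@X+f["t"]; s=x[:2]/x[2]; s=s*(1+f["k1"]*(s@s)); return f["K"][:2,:2]@s+f["K"][:2,2]
def blob(f,fn,box):
    "largest blob of the mask in box x0,y0,x1,y1: contour in pixels"
    x0,y0,x1,y1=box; im=f["img"][y0:y1,x0:x1].astype(int)
    m=fn(im[...,0],im[...,1],im[...,2]).astype(np.uint8)
    cs=cv2.findContours(m,cv2.RETR_EXTERNAL,cv2.CHAIN_APPROX_NONE,offset=(x0,y0))[0]
    return max(cs,key=cv2.contourArea)
def cen(c):
    m=cv2.moments(c); return np.array([m["m10"],m["m01"]])/m["m00"]
E
python3 - <<'E'
from h import *
t,s=grab("top"),grab("side")
dark=lambda r,g,b:(r<70)&(g<70)&(b<70)
blue=lambda r,g,b:(b>r+50)&(b>70)
for f,rb,bb in((t,(300,238,335,265),(235,210,310,300)),(s,(305,232,340,262),(250,240,350,315))):
    r=blob(f,dark,rb); c=blob(f,blue,bb); print("ridge",cen(r),cv2.boundingRect(r),"blue",cv2.minAreaRect(c),cv2.boxPoints(cv2.minAreaRect(c)).tolist())
    if f is t:
        rt=cen(r)
        for z in(.111,): print(plane(f,rt,z))
        for p in cv2.boxPoints(cv2.minAreaRect(c)): print("blue corner",plane(f,p,.067).round(4))
        un=blob(f,lambda r,g,b:(b>r+50)&(b>70),bb)
    else: print("tri",tri(t,rt,s,cen(r)))
a=cv2.resize(t["img"][195:315,225:385],(800,600),interpolation=cv2.INTER_CUBIC)
b=cv2.resize(s["img"][220:330,245:375],(709,600),interpolation=cv2.INTER_CUBIC)
cv2.imwrite("pics/t1.png",a[:,:,::-1]);cv2.imwrite("pics/s1.png",b[:,:,::-1])
E
```

```text
ridge [317.5 250. ] (310, 248, 16, 5) blue ((274.85894775390625, 254.3323516845703), (62.91502380371094, 54.11384201049805), 87.79740142822266) [[246.61300659179688, 223.93797302246094], [300.6868591308594, 221.8582000732422], [303.1048889160156, 284.72674560546875], [249.03103637695312, 286.8065185546875]]
[0.52999761 0.00533695 0.111     ]
blue corner [0.612  0.1966 0.067 ]
blue corner [0.6141 0.0502 0.067 ]
blue corner [0.4445 0.0462 0.067 ]
blue corner [0.4423 0.1893 0.067 ]
ridge [319.96205962 246.12737127] (316, 240, 9, 13) blue ((302.1999816894531, 277.9000244140625), (69.25387573242188, 38.263553619384766), 18.43494987487793) [[263.29998779296875, 285.1000061035156], [275.39996337890625, 248.80003356933594], [341.0999755859375, 270.7000427246094], [329.0, 307.0]]
tri (array([0.53046459, 0.00519111, 0.10070905]), np.float64(0.00210656274363365))
```

View pics/t1.png

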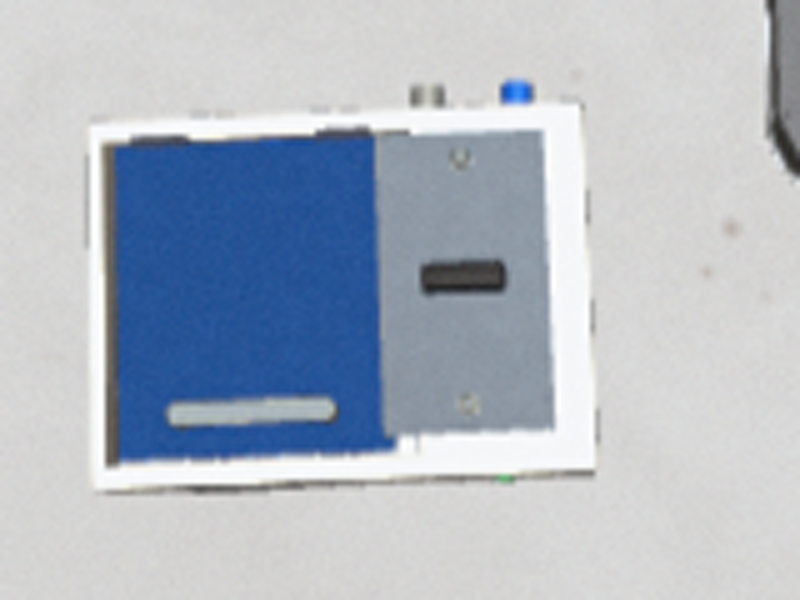

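View pics/s1.png

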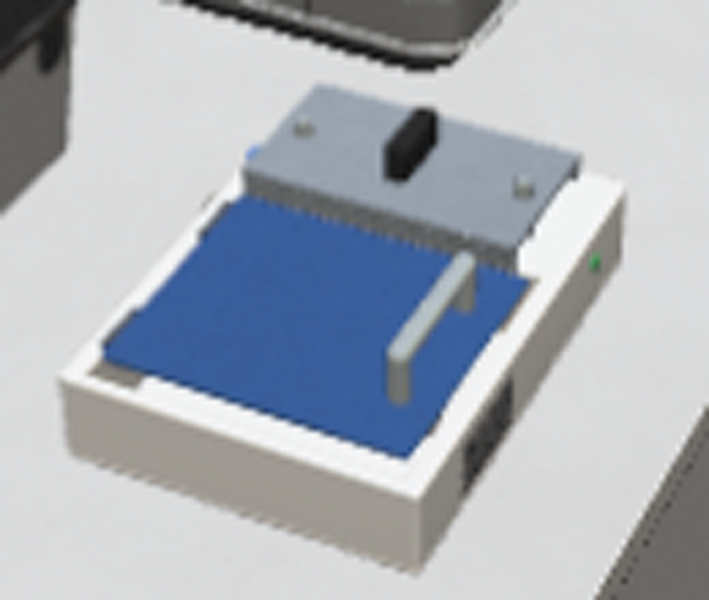

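Crops: pins at top-crop (460,158) and (470,404), ridge (463,276), bar from (170,414) to (335,408); in the side crop the bar runs (400,355)–(467,258). I compute the unit frame from these.

```bash
python3 - <<'E'
from h import *
t,s=grab("top"),grab("side")
T=lambda u,v:(225+u/5-.4,195+v/5-.4)
S=lambda u,v:(245+u/5.4545-.4,220+v/5.4545-.4)
yaw=lambda d:np.degrees(np.arctan2(d[1],d[0]))
a,b=plane(t,T(470,404),.096),plane(t,T(460,158),.096); print("pins",a,b,yaw(b-a),np.linalg.norm(b-a))
a2,b2=tri(t,T(470,404),s,S(524,184)),tri(t,T(460,158),s,S(303,127)); print("pins tri",a2,b2)
cs=[plane(t,T(*p),.06) for p in((93,126),(580,103),(594,471),(97,490))]
print("unit corners",np.round(cs,4).tolist(), "centre",np.mean(cs,0))
for i,j in((3,0),(2,1)): print(yaw(cs[j]-cs[i]),np.linalg.norm(cs[j]-cs[i]))
for i,j in((1,0),(2,3)): print(yaw(cs[j]-cs[i])-90,np.linalg.norm(cs[j]-cs[i]))
l,r=tri(t,T(170,414),s,S(400,355)),tri(t,T(335,408),s,S(467,262)); print("bar",l,r,(l[0]+r[0])/2,yaw(l[0]-r[0])-90)
l,r=plane(t,T(170,414),.098),plane(t,T(335,408),.098); print("bar plane",(l+r)/2)
# bystanders
for n,f,bx in(("cup",lambda r,g,b:(g>b+25)&(g>r),(145,255,190,305)),): 
    c=blob(t,f,bx); print(n,cen(c),plane(t,cen(c),.03),cv2.boundingRect(c))
print("disc",plane(t,(475,299),.02),"jug",plane(t,(165,203),.05))
print("machine tray",[plane(t,p,.0).round(3).tolist() for p in((380,232),(500,232),(380,190))],"edge",plane(t,(400,321),0))
E
```

```text
pins [0.46566969 0.00413617 0.096     ] [0.59550777 0.00675791 0.096     ] 1.1567844180785207 0.12986454906898967
pins tri (array([0.46481247, 0.00383518, 0.09528044]), np.float64(0.0019388996564376486)) (array([0.59529987, 0.00650164, 0.09261976]), np.float64(0.0018177351604524382))
unit corners [[0.6251, 0.2071, 0.06], [0.6313, -0.0583, 0.06], [0.4319, -0.0601, 0.06], [0.4278, 0.2038, 0.06]] centre [0.5290184  0.07311658 0.06      ]
0.9694513864188568 0.1973950880444294
0.5187104003559831 0.19950033004451737
1.3441495103551375 0.26554587993582673
0.890772491052843 0.2639710146155305
bar (array([0.4619671 , 0.15864913, 0.0989668 ]), np.float64(0.0038787917035227226)) (array([0.46473352, 0.07408625, 0.0935523 ]), np.float64(0.0014232041680886812)) [0.46335031 0.11636769 0.09625955] 1.873723453126118
bar plane [0.46444837 0.1167344  0.098     ]
cup [166.12447552 282.81398601] [0.46101242 0.42188641 0.03      ] (156, 265, 20, 33)
disc [ 0.3993364  -0.41574008  0.02      ] jug [0.67986617 0.42539171 0.05      ]
machine tray [[0.593, -0.17, 0.0], [0.585, -0.505, 0.0], [0.715, -0.175, 0.0]] edge [ 0.34444061 -0.21410276  0.        ]
```

```bash
cat >> h.py <<'E'
from scipy.spatial.transform import Rotation as Ro
def to(x,y,z,yaw=0.02):
    s=ctrl.sense(); R=s["orientation"]; c,q=np.cos(yaw),np.sin(yaw)
    G=np.array([[-q,c,0],[c,q,0],[0,0,-1.]])
    d=R.T@(np.array([x,y,z])-s["ee_pos"])/.25; w=Ro.from_matrix(R.T@G).as_rotvec()/np.pi
    print("t",round(s["time_s"],2),"pos",s["ee_pos"].round(4),"move",d.round(4),w.round(4),"F",s["contact_force"].round(1),"w",round(s["gripper_width"],4),"ff",s["finger_force"])
E
python3 -c "
from h import *
to(.345,-.307,.24); to(.53,.0053,.2)"
```

```text
t 0.3 pos [ 0.1714 -0.6009  0.2311] move [ 0.9904 -0.9402 -0.0351] [-1.000e-04 -1.000e-04 -4.179e-01] F [-0.3 -0.1 -0.2] w 0.0853 ff 0.0
t 0.3 pos [ 0.1714 -0.6009  0.2311] move [ 2.0446 -1.9385  0.1252] [-1.000e-04 -1.000e-04 -4.179e-01] F [-0.3 -0.1 -0.2] w 0.0853 ff 0.0
```

apply_moves([
  [0.99,-0.94,-0.03,0,0,-0.418,50],
  [0.99,-0.94,-0.03,0,0,-0.418,50],
  [0.99,-0.94,-0.03,0,0,-0.418,50],
  [0.99,-0.94,-0.03,0,0,-0.418,50],
  [0.99,-0.94,-0.03,0,0,-0.418,50],
  [0.99,-0.94,-0.03,0,0,-0.418,50],
  [0.99,-0.94,-0.03,0,0,-0.418,50],
  [0.99,-0.94,-0.03,0,0,-0.418,50],
  [0.99,-0.94,-0.03,0,0,-0.418,50],
  [0.99,-0.94,-0.03,0,0,-0.418,50],
  [0.99,-0.94,-0.03,0,0,-0.418,50],
  [0.99,-0.94,-0.03,0,0,-0.418,50],
])

```text
time_s: 1.3
ee_pos: [0.345, -0.3071, 0.2389]
orientation: [[-0.024, 1.0, 0.0], [1.0, 0.024, -0.0], [-0.0, 0.0, -1.0]]
contact_force: [-0.2, -0.7, -0.5]
gripper_width: 0.05
finger_force: 0.0
```

```bash
python3 -c "
from h import *
to(.44,-.08,.2);to(.53,.0053,.15)"
```

```text
t 1.3 pos [ 0.345  -0.3071  0.2389] move [0.8989 0.4015 0.1554] [0.     0.     0.0013] F [-0.2 -0.7 -0.5] w 0.05 ff 0.0
t 1.3 pos [ 0.345  -0.3071  0.2389] move [1.2314 0.7695 0.3554] [0.     0.     0.0013] F [-0.2 -0.7 -0.5] w 0.05 ff 0.0
```

apply_moves([
  [0.99,0.6,0.15,0,0,0.0013,50],
  [0.99,0.6,0.15,0,0,0.0013,50],
  [0.99,0.6,0.15,0,0,0.0013,50],
  [0.99,0.6,0.15,0,0,0.0013,50],
  [0.99,0.6,0.15,0,0,0.0013,50],
  [0.99,0.6,0.15,0,0,0.0013,50],
  [0.99,0.6,0.15,0,0,0.0013,50],
  [0.99,0.6,0.15,0,0,0.0013,50],
  [0.99,0.6,0.15,0,0,0.0013,50],
  [0.99,0.6,0.15,0,0,0.0013,50],
])

```text
time_s: 2.13
ee_pos: [0.4897, -0.057, 0.2011]
orientation: [[-0.014, 1.0, -0.001], [1.0, 0.014, -0.0], [-0.0, -0.001, -1.0]]
contact_force: [0.1, -1.1, 0.3]
gripper_width: 0.0501
finger_force: 0.0
```

```bash
python3 -c "
from h import *
to(.53,.0053,.13);to(.53,.0053,.093)"
```

```text
t 2.13 pos [ 0.4897 -0.057   0.2011] move [0.247  0.165  0.2842] [-0.0002  0.0001 -0.0018] F [ 0.1 -1.1  0.3] w 0.0501 ff 0.0
t 2.13 pos [ 0.4897 -0.057   0.2011] move [0.247  0.1651 0.4322] [-0.0002  0.0001 -0.0018] F [ 0.1 -1.1  0.3] w 0.0501 ff 0.0
```

apply_moves([
  [0.247,0.165,0.28,0,0,-0.001,50],
  [0.247,0.165,0.28,0,0,-0.001,50],
  [0.247,0.165,0.28,0,0,-0.001,50],
  [0.247,0.165,0.28,0,0,-0.001,50],
  [0.247,0.165,0.34,0,0,-0.001,50],
  [0.247,0.165,0.37,0,0,-0.001,50],
  [0.247,0.165,0.4,0,0,-0.001,50],
  [0.247,0.165,0.415,0,0,-0.001,50],
  [0.247,0.165,0.425,0,0,-0.001,50],
  [0.247,0.165,0.425,0,0,-0.001,50],
  [0.247,0.165,0.425,0,0,-0.001,50],
])

```text
time_s: 3.05
ee_pos: [0.5303, 0.0055, 0.0954]
orientation: [[-0.019, 1.0, 0.0], [1.0, 0.019, -0.0], [-0.0, 0.0, -1.0]]
contact_force: [-0.4, 0.5, 0.0]
gripper_width: 0.0501
finger_force: 0.0
```

```bash
python3 - <<'E'
from h import *
to(.53,.0053,.093)
s=grab("side");t=grab("top")
a=cv2.resize(s["img"][200:320,245:375],(650,600),interpolation=cv2.INTER_CUBIC)
cv2.imwrite("pics/s2.png",a[:,:,::-1])
E
```

```text
t 3.05 pos [0.5303 0.0055 0.0954] move [-0.0007 -0.0013  0.0096] [ 0.0001  0.     -0.0004] F [-0.4  0.5  0. ] w 0.0501 ff 0.0
```

View pics/s2.png

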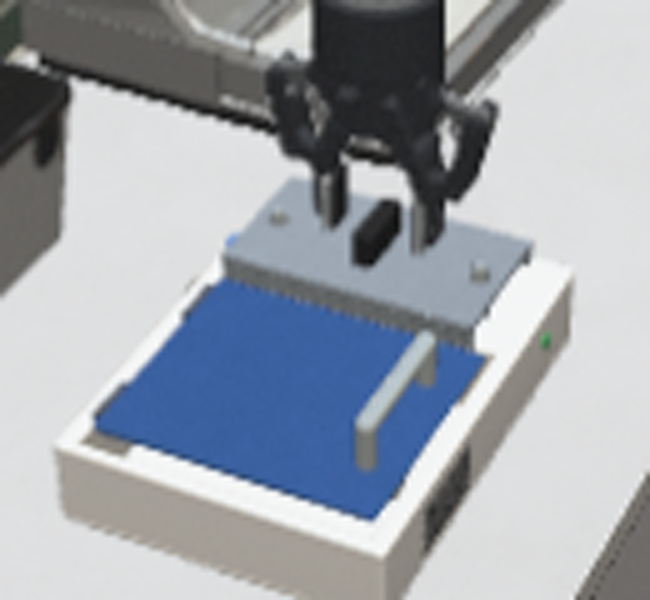

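The fingers (crop (330,228) and (425,248)) straddle the ridge (376,235), centred. I'll close, then lift a little.

apply_moves([
  [0,0,0.008,0,0,0,5],
  [0,0,0.008,0,0,0,5],
  [0,0,0.008,0,0,0,5],
  [0,0,0.008,0,0,0,5],
  [0,0,0.008,0,0,0,5],
  [0,0,0.008,0,0,0,5],
  [0,0,0.008,0,0,0,5],
  [0,0,0.008,0,0,0,5],
])

```text
time_s: 3.82
ee_pos: [0.5302, 0.0057, 0.0933]
orientation: [[-0.019, 1.0, 0.0], [1.0, 0.019, -0.0], [-0.0, 0.0, -1.0]]
contact_force: [-1.8, 0.1, 5.0]
gripper_width: 0.0124
finger_force: 59.2
```

apply_moves([
  [0,0,-0.02,0,0,0,5],
  [0,0,-0.05,0,0,0,5],
  [0,0,-0.08,0,0,0,5],
  [0,0,-0.12,0,0,0,5],
  [0,0,-0.18,0,0,0,5],
  [0,0,-0.24,0,0,0,5],
  [0,0,-0.3,0,0,0,5],
  [0,0,-0.36,0,0,0,5],
  [0,0,-0.36,0,0,0,5],
])

```text
time_s: 4.57
ee_pos: [0.5313, 0.0059, 0.1864]
orientation: [[-0.019, 1.0, 0.004], [1.0, 0.019, -0.0], [-0.0, 0.004, -1.0]]
contact_force: [0.4, -0.1, -1.0]
gripper_width: 0.0122
finger_force: 59.0
```

```bash
python3 - <<'E'
from h import *
to(.48,-.165,.184); to(.48,-.165,.05)
s=grab("side")
a=cv2.resize(s["img"][180:320,245:375],(557,600),interpolation=cv2.INTER_CUBIC)
cv2.imwrite("pics/s3.png",a[:,:,::-1])
E
```

```text
t 4.57 pos [0.5313 0.0059 0.1864] move [-0.6794 -0.2183  0.0087] [ 0.0013  0.     -0.0003] F [ 0.4 -0.1 -1. ] w 0.0122 ff 58.9971649646759
t 4.57 pos [0.5313 0.0059 0.1864] move [-0.6793 -0.2204  0.5447] [ 0.0013  0.     -0.0003] F [ 0.4 -0.1 -1. ] w 0.0122 ff 58.9971649646759
```

View pics/s3.png

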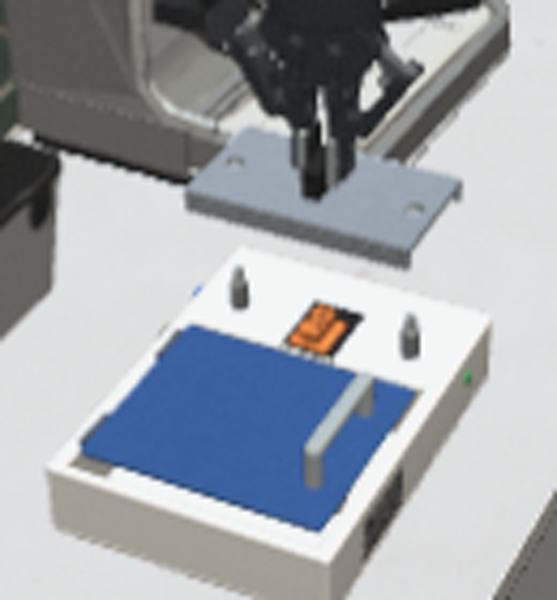

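The cover is off the pins and level in the fingers; the orange catch shows at crop (322,330). I carry it to the right of the unit.

apply_moves([
  [-0.1,-0.03,0,0,0,0,5],
  [-0.2,-0.06,0,0,0,0,5],
  [-0.3,-0.1,0,0,0,0,5],
  [-0.4,-0.13,0,0,0,0,5],
  [-0.5,-0.16,0,0,0,0,5],
  [-0.6,-0.2,0,0,0,0,5],
  [-0.68,-0.22,0.1,0,0,0,5],
  [-0.68,-0.22,0.2,0,0,0,5],
  [-0.68,-0.22,0.3,0,0,0,5],
  [-0.68,-0.22,0.4,0,0,0,5],
  [-0.68,-0.22,0.5,0,0,0,5],
  [-0.68,-0.22,0.55,0,0,0,5],
])

```text
time_s: 5.62
ee_pos: [0.477, -0.1649, 0.0427]
orientation: [[-0.019, 1.0, -0.003], [1.0, 0.019, 0.001], [0.001, -0.003, -1.0]]
contact_force: [-0.1, 0.8, -1.3]
gripper_width: 0.0124
finger_force: 59.0
```

```bash
python3 -c "
from h import *
to(.48,-.165,.025)
s=ctrl.sense();print(s['orientation'].round(4).tolist())"
```

```text
t 5.62 pos [ 0.477  -0.1649  0.0427] move [-0.0008  0.0124  0.0709] [-0.001  -0.0004 -0.0002] F [-0.1  0.8 -1.3] w 0.0124 ff 58.95291745662689
[[-0.0194, 0.9998, -0.0031], [0.9998, 0.0194, 0.0012], [0.0013, -0.0031, -1.0]]
```

apply_moves([
  [0,0,0.0,0,0,0,5],
  [0,0,0.0,0,0,0,5],
  [0,0,0.02,0,0,0,5],
  [0,0,0.04,0,0,0,5],
  [0,0,0.06,0,0,0,5],
  [0,0,0.07,0,0,0,5],
  [0,0,0.08,0,0,0,5],
  [0,0,0.08,0,0,0,5],
  [0,0,0.08,0,0,0,5],
])

```text
time_s: 6.37
ee_pos: [0.4785, -0.1653, 0.0255]
orientation: [[-0.019, 1.0, -0.0], [1.0, 0.019, 0.0], [0.0, -0.0, -1.0]]
contact_force: [0.4, 0.1, -0.8]
gripper_width: 0.0125
finger_force: 58.9
```

apply_moves([
  [0,0,0.004,0,0,0,5],
  [0,0,0.007,0,0,0,5],
  [0,0,0.01,0,0,0,5],
  [0,0,0.013,0,0,0,5],
  [0,0,0.015,0,0,0,5],
  [0,0,0.015,0,0,0,5],
  [0,0,0.015,0,0,0,5],
])

```text
time_s: 6.95
ee_pos: [0.4785, -0.1654, 0.0223]
orientation: [[-0.019, 1.0, 0.0], [1.0, 0.019, -0.0], [-0.0, 0.0, -1.0]]
contact_force: [-3.4, 0.7, 12.6]
gripper_width: 0.0126
finger_force: 60.8
```

Touchdown (12 N up). I open the fingers in steps, then rise.

apply_moves([
  [0,0,-0.002,0,0,0,50],
  [0,0,-0.002,0,0,0,50],
  [0,0,-0.002,0,0,0,50],
  [0,0,-0.002,0,0,0,50],
  [0,0,-0.05,0,0,0,50],
  [0,0,-0.15,0,0,0,50],
  [0,0,-0.3,0,0,0,50],
  [0,0,-0.45,0,0,0,50],
  [0,0,-0.55,0,0,0,50],
  [0,0,-0.6,0,0,0,50],
  [0,0,-0.6,0,0,0,50],
])

```text
time_s: 7.87
ee_pos: [0.4796, -0.1657, 0.1754]
orientation: [[-0.019, 1.0, 0.004], [1.0, 0.019, -0.002], [-0.002, 0.004, -1.0]]
contact_force: [0.2, -0.1, -0.2]
gripper_width: 0.0502
finger_force: 0.0
```

```bash
python3 - <<'E'
from h import *
to(.464,.1165,.17); to(.464,.1165,.075)
s=grab("side")
a=cv2.resize(s["img"][180:320,245:415],(728,600),interpolation=cv2.INTER_CUBIC)
cv2.imwrite("pics/s4.png",a[:,:,::-1])
E
```

```text
t 7.87 pos [ 0.4796 -0.1657  0.1754] move [ 1.1298 -0.0411  0.0195] [ 0.0014  0.0006 -0.0003] F [ 0.2 -0.1 -0.2] w 0.0502 ff 0.0
t 7.87 pos [ 0.4796 -0.1657  0.1754] move [ 1.1305 -0.0427  0.3995] [ 0.0014  0.0006 -0.0003] F [ 0.2 -0.1 -0.2] w 0.0502 ff 0.0
```

View pics/s4.png

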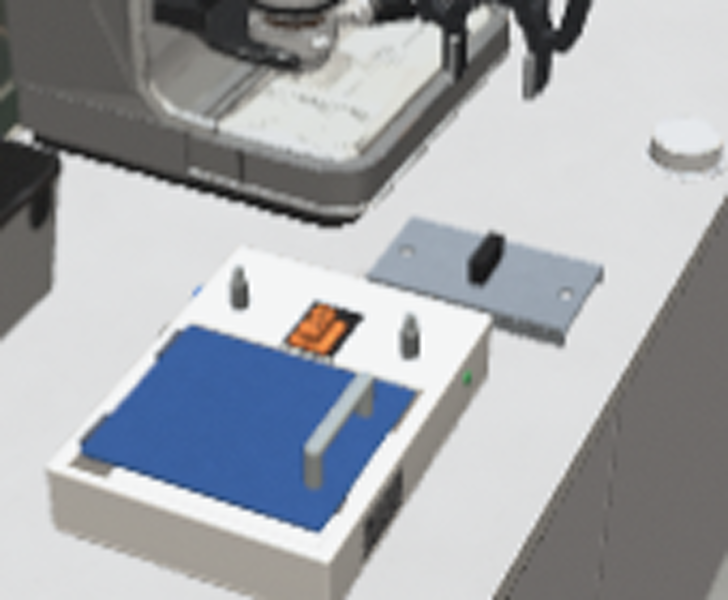

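The cover lies flat beside the unit, clear of it (crop (485,280)). Next: the bar, and measure the catch.

apply_moves([
  [0.2,0,0,0,0,0,50],
  [0.35,-0.02,0,0,0,0,50],
  [0.5,-0.03,0,0,0,0,50],
  [0.65,-0.04,0,0,0,0,50],
  [0.8,-0.04,0,0,0,0,50],
  [0.95,-0.04,0,0,0,0,50],
  [1,-0.04,0,0,0,0,50],
  [1,-0.04,0,0,0,0,50],
])

```text
time_s: 8.58
ee_pos: [0.4628, 0.0882, 0.1713]
orientation: [[-0.025, 1.0, -0.001], [1.0, 0.025, 0.001], [0.001, -0.001, -1.0]]
contact_force: [-0.1, -0.3, 0.7]
gripper_width: 0.0496
finger_force: 0.0
```

```bash
python3 - <<'E'
from h import *
to(.464,.1165,.12); to(.464,.1165,.077)
t,s=grab("top"),grab("side")
o=lambda r,g,b:(r>g+60)&(r>b+80)
for f,bx in((t,(290,225,345,275)),(s,(290,235,345,275))):
    try: c=blob(f,o,bx); print(cen(c),cv2.boundingRect(c),cv2.minAreaRect(c),plane(f,cen(c),.072))
    except Exception as e: print(e)
a=cv2.resize(t["img"][225:275,285:345],(720,600),interpolation=cv2.INTER_CUBIC)
b=cv2.resize(s["img"][235:285,295:355],(720,600),interpolation=cv2.INTER_CUBIC)
cv2.imwrite("pics/c.png",cv2.resize(np.hstack([a,b]),(800,333))[:,:,::-1])
E
```

```text
t 8.58 pos [0.4628 0.0882 0.1713] move [0.1129 0.0078 0.2054] [-0.0003 -0.0004  0.0015] F [-0.1 -0.3  0.7] w 0.0496 ff 0.0
t 8.58 pos [0.4628 0.0882 0.1713] move [0.1126 0.008  0.3774] [-0.0003 -0.0004  0.0015] F [-0.1 -0.3  0.7] w 0.0496 ff 0.0
[314.45852895 251.75586854] (308, 247, 13, 11) ((314.0, 252.0), (10.0, 12.0), 90.0) [0.53102642 0.01435786 0.072     ]
[318.83830846 256.80597015] (313, 251, 12, 12) ((318.9599914550781, 256.72003173828125), (8.40000057220459, 11.200000762939453), 36.869895935058594) [0.52633543 0.01872976 0.072     ]
```

View pics/c.png

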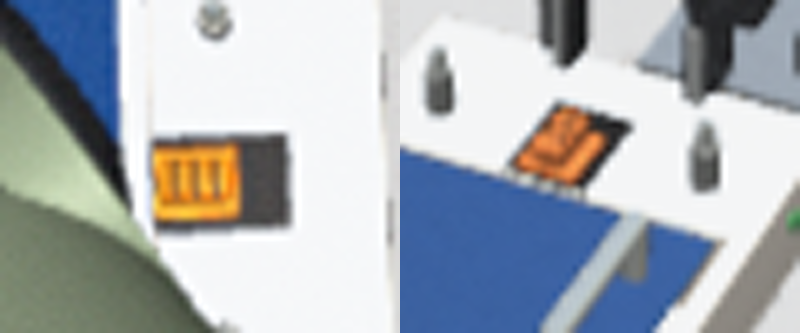

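The catch thumb piece is at crop (197,182) → top pixel (314.5,252), with the free slot to its right (-y). Now descend on the bar.

apply_moves([
  [0.113,0.008,0.1,0,0,0.001,50],
  [0.113,0.008,0.2,0,0,0.001,50],
  [0.113,0.008,0.26,0,0,0.001,50],
  [0.113,0.008,0.31,0,0,0.001,50],
  [0.113,0.008,0.35,0,0,0.001,50],
  [0.113,0.008,0.375,0,0,0.001,50],
  [0.113,0.008,0.375,0,0,0.001,50],
  [0.113,0.008,0.375,0,0,0.001,50],
])

```text
time_s: 9.35
ee_pos: [0.4652, 0.1123, 0.0782]
orientation: [[-0.015, 1.0, -0.0], [1.0, 0.015, -0.0], [-0.0, -0.0, -1.0]]
contact_force: [-0.2, 0.1, 0.9]
gripper_width: 0.0496
finger_force: 0.0
```

```bash
python3 - <<'E'
from h import *
to(.464,.1165,.077)
t,s=grab("top"),grab("side"); print(plane(t,(314.3,252),.078),plane(t,(314.3,252),.071))
b=cv2.resize(s["img"][220:320,260:380],(720,600),interpolation=cv2.INTER_CUBIC)
cv2.imwrite("pics/s5.png",b[:,:,::-1])
E
```

```text
t 9.35 pos [0.4652 0.1123 0.0782] move [ 0.0168 -0.0044  0.0047] [-0.0001  0.     -0.0014] F [-0.2  0.1  0.9] w 0.0496 ff 0.0
[0.52955035 0.01462387 0.078     ] [0.53051894 0.01482054 0.071     ]
```

View pics/s5.png

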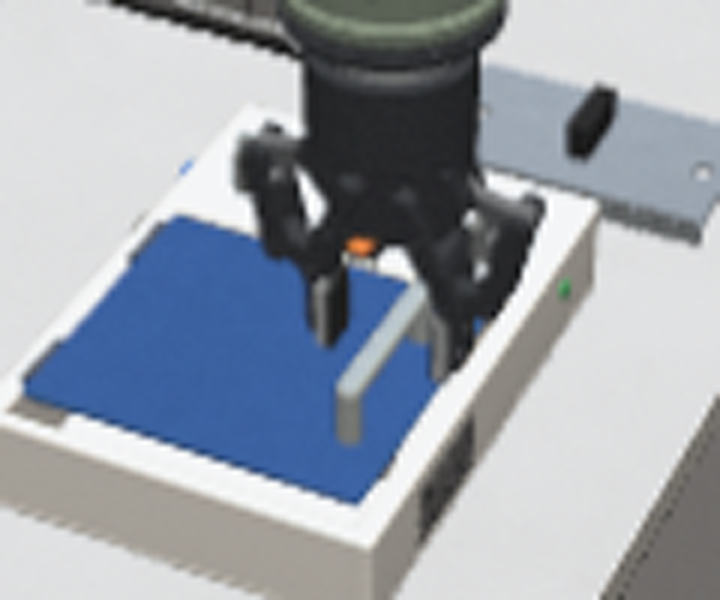

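The fingers (crop (330,320), (450,355)) straddle the bar (385,335). Close, then tug a few mm up and read the force.

apply_moves([
  [0.012,-0.003,0.004,0,0,0,2],
  [0.012,-0.003,0.004,0,0,0,2],
  [0.012,-0.003,0.004,0,0,0,2],
  [0.012,-0.003,0.004,0,0,0,2],
  [0.012,-0.003,0.004,0,0,0,2],
  [0.012,-0.003,0.004,0,0,0,2],
  [0.012,-0.003,0.004,0,0,0,2],
  [0.012,-0.003,0.004,0,0,0,2],
])

```text
time_s: 10.12
ee_pos: [0.465, 0.1159, 0.0774]
orientation: [[-0.016, 1.0, 0.001], [1.0, 0.016, 0.001], [0.0, 0.001, -1.0]]
contact_force: [3.8, 0.8, 6.6]
gripper_width: 0.0098
finger_force: 58.5
```

apply_moves([
  [0,0,-0.006,0,0,0,2],
  [0,0,-0.012,0,0,0,2],
  [0,0,-0.018,0,0,0,2],
  [0,0,-0.022,0,0,0,2],
  [0,0,-0.022,0,0,0,2],
  [0,0,-0.022,0,0,0,2],
])

```text
time_s: 10.62
ee_pos: [0.4661, 0.116, 0.0829]
orientation: [[-0.016, 1.0, 0.003], [1.0, 0.016, 0.001], [0.001, 0.003, -1.0]]
contact_force: [15.3, 1.1, -6.5]
gripper_width: 0.01
finger_force: 58.3
```

apply_moves([
  [0,0.003,-0.006,0,0,0,2],
  [0,0.003,-0.012,0,0,0,2],
  [0,0.005,-0.018,0,0,0,2],
  [0,0.005,-0.018,0,0,0,2],
  [0,0.005,-0.018,0,0,0,2],
])

```text
time_s: 11.03
ee_pos: [0.4668, 0.1158, 0.0864]
orientation: [[-0.016, 1.0, 0.001], [1.0, 0.016, 0.001], [0.001, 0.001, -1.0]]
contact_force: [17.9, 2.5, -30.8]
gripper_width: 0.0097
finger_force: 59.0
```

It stops hard (31 N at 9 mm), so the hatch is caught. Lower it, let go, rise.

apply_moves([
  [0,-0.002,0.018,0,0,0,2],
  [0,-0.005,0.034,0,0,0,2],
  [0,-0.005,0.038,0,0,0,2],
  [0,-0.005,0.038,0,0,0,50],
  [0,-0.005,0.038,0,0,0,50],
  [0,-0.005,0.038,0,0,0,50],
  [0,-0.005,-0.05,0,0,0,50],
  [0,-0.005,-0.15,0,0,0,50],
  [0,-0.005,-0.25,0,0,0,20],
  [0,-0.005,-0.25,0,0,0,20],
  [0,-0.005,-0.25,0,0,0,20],
  [0,-0.005,-0.25,0,0,0,20],
])

```text
time_s: 12.03
ee_pos: [0.464, 0.1154, 0.1492]
orientation: [[-0.016, 1.0, -0.0], [1.0, 0.016, -0.0], [-0.0, -0.0, -1.0]]
contact_force: [-0.3, -0.0, -0.1]
gripper_width: 0.0198
finger_force: 0.0
```

```bash
python3 -c "
from h import *
to(.530,.0455,.145);to(.530,.0455,.072); to(.530,.0145,.14)"
```

```text
t 12.03 pos [0.464  0.1154 0.1492] move [-0.2838  0.2594  0.0167] [-0.0001  0.0001 -0.0013] F [-0.3 -0.  -0.1] w 0.0198 ff 0.0
t 12.03 pos [0.464  0.1154 0.1492] move [-0.2837  0.2595  0.3087] [-0.0001  0.0001 -0.0013] F [-0.3 -0.  -0.1] w 0.0198 ff 0.0
t 12.03 pos [0.464  0.1154 0.1492] move [-0.4078  0.2574  0.0367] [-0.0001  0.0001 -0.0013] F [-0.3 -0.  -0.1] w 0.0198 ff 0.0
```

apply_moves([
  [-0.14,0.1,0.03,0,0,-0.0013,40],
  [-0.27,0.2,0.03,0,0,-0.0013,40],
  [-0.4,0.25,0.03,0,0,-0.0013,40],
  [-0.408,0.257,0.03,0,0,-0.0013,40],
  [-0.408,0.257,0.1,0,0,-0.0013,40],
  [-0.408,0.257,0.18,0,0,-0.0013,40],
  [-0.408,0.257,0.25,0,0,-0.0013,40],
  [-0.408,0.257,0.29,0,0,-0.0013,40],
  [-0.408,0.257,0.31,0,0,-0.0013,40],
  [-0.408,0.257,0.32,0,0,-0.0013,40],
  [-0.408,0.257,0.32,0,0,-0.0013,40],
  [-0.408,0.257,0.32,0,0,-0.0013,40],
])

```text
time_s: 13.03
ee_pos: [0.5305, 0.0149, 0.07]
orientation: [[-0.02, 1.0, 0.001], [1.0, 0.02, 0.0], [0.0, 0.001, -1.0]]
contact_force: [0.0, -0.4, -0.6]
gripper_width: 0.0399
finger_force: 0.0
```

```bash
python3 - <<'E'
from h import *
to(.530,.0145,.068)
s=grab("side")
b=cv2.resize(s["img"][210:290,280:376],(720,600),interpolation=cv2.INTER_CUBIC)
cv2.imwrite("pics/s6.png",b[:,:,::-1])
E
```

```text
t 13.03 pos [0.5305 0.0149 0.07  ] move [-0.0014 -0.002   0.0082] [ 0.0002 -0.      0.0001] F [ 0.  -0.4 -0.6] w 0.0399 ff 0.0
```

View pics/s6.png

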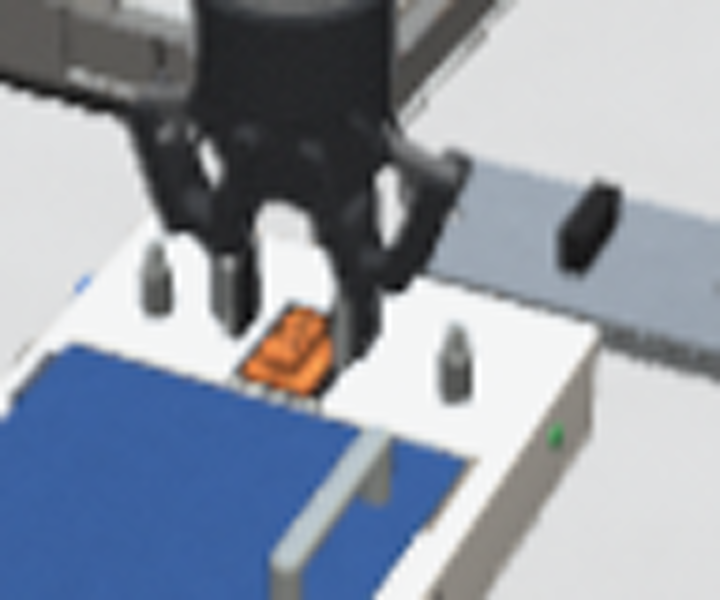

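The fingers (crop (235,300), (355,330)) straddle the thumb piece (300,345). Close and slide along -y.

apply_moves([
  [0,0,0.004,0,0,0,5],
  [0,0,0.004,0,0,0,5],
  [0,0,0.004,0,0,0,5],
  [0,0,0.004,0,0,0,5],
  [0,0,0.004,0,0,0,5],
  [0,0,0.004,0,0,0,5],
])

```text
time_s: 13.58
ee_pos: [0.5314, 0.0147, 0.0693]
orientation: [[-0.02, 1.0, 0.003], [1.0, 0.02, 0.0], [0.0, 0.003, -1.0]]
contact_force: [4.7, -0.7, 4.7]
gripper_width: 0.0139
finger_force: 60.7
```

apply_moves([
  [-0.01,0,0,0,0,0,5],
  [-0.02,0,0,0,0,0,5],
  [-0.03,0,0,0,0,0,5],
  [-0.04,0,0,0,0,0,5],
  [-0.05,0,0,0,0,0,5],
  [-0.06,0,0,0,0,0,5],
  [-0.067,0,0,0,0,0,5],
  [-0.067,0,0,0,0,0,5],
  [-0.067,0,0,0,0,0,5],
])

```text
time_s: 14.33
ee_pos: [0.5317, -0.0019, 0.0693]
orientation: [[-0.02, 1.0, 0.002], [1.0, 0.02, 0.0], [0.0, 0.002, -1.0]]
contact_force: [4.0, 0.1, 6.3]
gripper_width: 0.0141
finger_force: 60.8
```

The catch moved 16.6 mm with the fingers still gripping. Release and go back to the bar.

apply_moves([
  [0,0,0,0,0,0,40],
  [0,0,0,0,0,0,40],
  [0,0,0,0,0,0,40],
  [0,0,-0.1,0,0,0,50],
  [0,0,-0.25,0,0,0,50],
  [0,0,-0.33,0,0,0,50],
  [0.15,-0.09,-0.33,0,0,0,50],
  [0.3,-0.18,-0.33,0,0,0,50],
  [0.46,-0.26,-0.33,0,0,0,50],
  [0.46,-0.27,-0.33,0,0,0,50],
  [0.46,-0.27,-0.33,0,0,0,50],
])

```text
time_s: 15.25
ee_pos: [0.459, 0.1143, 0.1513]
orientation: [[-0.025, 1.0, -0.0], [1.0, 0.025, 0.0], [0.0, -0.0, -1.0]]
contact_force: [0.4, -1.3, -0.2]
gripper_width: 0.0499
finger_force: 0.0
```

```bash
python3 -c "
from h import *
to(.465,.116,.0775)
t=grab('top'); c=blob(t,lambda r,g,b:(r>g+60)&(r>b+80),(290,225,345,275)); print(cen(c),cv2.boundingRect(c))"
```

```text
t 15.25 pos [0.459  0.1143 0.1513] move [0.0063 0.0244 0.2952] [-0.0001 -0.0001  0.0016] F [ 0.4 -1.3 -0.2] w 0.0499 ff 0.0
[319.88050314 252.09119497] (314, 247, 13, 11)
```

apply_moves([
  [0.006,0.012,0.06,0,0,0.001,50],
  [0.006,0.012,0.14,0,0,0.001,50],
  [0.006,0.012,0.2,0,0,0.001,50],
  [0.006,0.012,0.25,0,0,0.001,50],
  [0.006,0.012,0.28,0,0,0.001,50],
  [0.006,0.012,0.295,0,0,0.001,50],
  [0.006,0.012,0.295,0,0,0.001,50],
  [0.006,0.012,0.295,0,0,0.001,50],
])

```text
time_s: 15.97
ee_pos: [0.464, 0.1129, 0.0776]
orientation: [[-0.017, 1.0, 0.0], [1.0, 0.017, -0.0], [-0.0, 0.0, -1.0]]
contact_force: [1.0, 0.2, 0.2]
gripper_width: 0.0497
finger_force: 0.0
```

apply_moves([
  [0.01,0.003,0,0,0,-0.001,2],
  [0.01,0.003,0,0,0,-0.001,2],
  [0.01,0.003,0,0,0,-0.001,2],
  [0.01,0.003,0,0,0,-0.001,2],
  [0.01,0.003,0,0,0,-0.001,2],
  [0.01,0.003,0,0,0,-0.001,2],
  [0.01,0.003,0,0,0,-0.001,2],
  [0.01,0.003,0,0,0,-0.001,2],
])

```text
time_s: 16.63
ee_pos: [0.465, 0.1159, 0.0778]
orientation: [[-0.02, 1.0, 0.001], [1.0, 0.02, 0.0], [0.0, 0.001, -1.0]]
contact_force: [1.5, 0.3, 5.9]
gripper_width: 0.0095
finger_force: 58.5
```

apply_moves([
  [0,0.005,-0.02,0,0,0,2],
  [0,0.011,-0.042,0,0,0,2],
  [0,0.018,-0.062,0,0,0,2],
  [0,0.025,-0.082,0,0,0,2],
  [0,0.033,-0.102,0,0,0,2],
  [0,0.041,-0.122,0,0,0,2],
  [0,0.051,-0.141,0,0,0,2],
  [0,0.061,-0.16,0,0,0,2],
  [0,0.061,-0.16,0,0,0,2],
])

```text
time_s: 17.38
ee_pos: [0.4795, 0.116, 0.1179]
orientation: [[-0.02, 1.0, -0.001], [1.0, 0.02, -0.0], [-0.0, -0.001, -1.0]]
contact_force: [-3.5, 2.6, -3.2]
gripper_width: 0.01
finger_force: 58.6
```

The hatch lifts freely now. Continue along the arc to about 52°.

apply_moves([
  [0,0.022,-0.037,0,0,0,2],
  [0,0.046,-0.072,0,0,0,2],
  [0,0.073,-0.106,0,0,0,2],
  [0,0.102,-0.137,0,0,0,2],
  [0,0.134,-0.167,0,0,0,2],
  [0,0.167,-0.194,0,0,0,2],
  [0,0.202,-0.218,0,0,0,2],
  [0,0.239,-0.241,0,0,0,2],
  [0,0.277,-0.26,0,0,0,2],
  [0,0.277,-0.26,0,0,0,2],
  [0,0.277,-0.26,0,0,0,2],
  [0,0.277,-0.26,0,0,0,2],
])

```text
time_s: 18.38
ee_pos: [0.5486, 0.1171, 0.1841]
orientation: [[-0.02, 1.0, 0.0], [1.0, 0.02, -0.001], [-0.001, 0.0, -1.0]]
contact_force: [-14.7, -3.8, 33.2]
gripper_width: 0.0091
finger_force: 63.3
```

```bash
python3 - <<'E'
from h import *
s=grab("side")
b=cv2.resize(s["img"][180:320,245:415],(728,600),interpolation=cv2.INTER_CUBIC)
cv2.imwrite("pics/s7.png",b[:,:,::-1]); x=ctrl.sense()
print(x["ee_pos"],x["contact_force"],x["gripper_width"],x["finger_force"],abs(x["qvel"]).max())
E
```

```text
[0.54858514 0.117151   0.18405827] [-16.24506598  -3.57140772  32.78188303] 0.00996043679001427 63.316749930381775 0.0022781560779023885
```

View pics/s7.png

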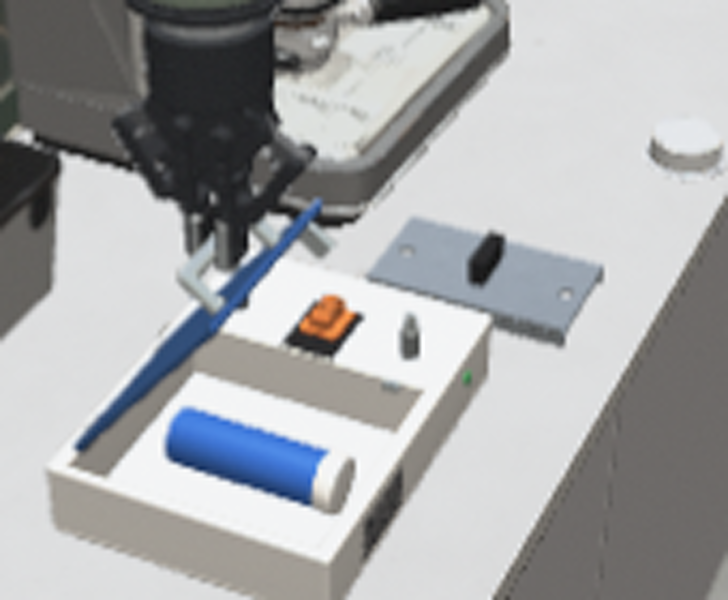

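The hatch stands open about 50° in the fingers, the cartridge is exposed, and the cover lies alone. The 33 N is radial (slight arc mismatch), so I relax it 2 mm outward.

apply_moves([
  [0,-0.002,-0.004,0,0,0,2],
  [0,-0.003,-0.007,0,0,0,2],
  [0,-0.003,-0.007,0,0,0,2],
  [0,-0.003,-0.007,0,0,0,2],
  [0,-0.003,-0.007,0,0,0,2],
  [0,-0.003,-0.007,0,0,0,2],
])

```text
time_s: 18.93
ee_pos: [0.5482, 0.1171, 0.1842]
orientation: [[-0.02, 1.0, -0.0], [1.0, 0.02, -0.0], [-0.0, -0.0, -1.0]]
contact_force: [-2.8, -1.6, 6.6]
gripper_width: 0.0095
finger_force: 60.5
```

Force is down to 7 N and steady. Hand in.

```bash
python3 -c "
from plant import ctrl
print(abs(ctrl.sense()['qvel']).max(),ctrl.finish_job())"
```

```text
the job is handed in; nothing more can be done
0.0016745273811559621 None
```

The job is handed in (no verdict came back): the cover lies flat beside the unit, the tug showed the hatch was caught, I slid the catch about 17 mm to free it, and the fingers hold the hatch open at about 50°; I never went near the cup, jug or basket, but took no final position check on them.

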